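# Soldering station: four clicks up, then set

### The arm

A 6-joint arm with a two-finger parallel gripper is mounted at the origin on the work surface. World frame = base frame: x ahead of the robot, y to its left, z up, the work surface at z = 0. Lengths are in m, angles in rad, forces in N, time in s.
With the tool pointing down it reaches from about 0.375 to 0.9 m from the base axis. Payload 3.1 kg.
Tool frame: the origin (TCP) lies midway between the tips of the shut fingers; the grasp point (between the pads) lies 19 mm behind it; z points along the fingers, y is the line along which they close (so a half turn about z gives the same grasp; the last joint's range is limited). The gripper opens to 87 mm and grips with 3 to 60 N. Pads are 19 mm wide; open, the fingers measure 117 mm over their backs; the gripper's body (75 mm by 190 mm) begins 51 mm behind the grasp point.
Start: joints at [0.966, 0.527, 1.433, -0, 1.181, -0.178], TCP at [0.259, 0.569, 0.223] pointing down, gripper open.
Joint ranges: [-3.08, 3.08], [-0.75, 2.2], [0.22, 2.44], [-1.43, 4.57], [0, 2.65], [-2.85, 2.85]. Speed limits (rad/s): [2.79, 2.79, 3.14, 3.14, 3.14, 3.14].

### API

Orientations are given as a unit quaternion [x, y, z, w].
In Python, from rig import status, imaging, order gives the robot as it stands.
- The arm moves only by the tool arm_command, never from a script. Its argument "deltas" is one flat list of numbers, 5 for each row, row after row: the opening, from -1 (shut) to 1 (fully open), so that 0 is half open, then the shift along the tool's x, y, z in m, then the turn about the tool's z in rad. In form: [gripper, tx, ty, tz, roll, gripper, tx, ty, tz, roll, ...]. A call has 1 to 12 rows; each row shifts and turns the commanded pose from where the row before left it, along the tool's axes as they then stand; what a row does not reach is not made up. A row lasts 1/8 s, in which the tool goes at most 62.5 mm and 10.7 degrees, less where a joint would pass 70% of its speed; a pose out of reach is approached as far as the arm can. A call with a gripper value outside its range is refused whole. The fingers move at their own pace and stop on an object; "newtons" is the grip in N (left out, the last holds). Time passes only in rows, so rows that do not move let the fingers close. It gives the time, the measured TCP pose, the force, the opening and the grip force at its end, in the units of the state.
- status.get_obs(): the state, without advancing time (a new reading comes with each control period).
- imaging.camera(name): name is "scene" or "top" or "wrist"; returns (picture, depth): 480x640x3 uint8, red, green, blue; 480x640 float32, m along the optical axis (not along the pixel's ray), 0 where there is no reading.
- imaging.camera_params(name): a dict with "intrinsics" (3x3 intrinsics, pixels), "k1" (the pictures are not rectified: a ray, as slopes to the right and down, at radius r is drawn at 1 + k1 r^2 times it, then the intrinsics apply), "camera_from_world" (4x4, takes a point from world to camera coordinates). Camera axes: x right, y up, looking along -z (the intrinsics and any distortion apply to the point x, -y, -z); pixel columns grow to the right and rows downward; lengths in m; the calibration is good to about 2 mm. A picture is of the moment at which its call begins: read the wrist's pose just before it. camera_params takes no time and is no camera call; for the wrist camera it gives the pose at the moment of the call.
- order.hand_in(): hands the job in; it is judged then, once.
The state is a dict: "time": time; "q": joint angles; "joint_velocities": joint speeds; "joint_torque": joint torques, N m; "position": TCP position; "tool_rot": TCP orientation; "ft_force": force on the tool from outside, world axes, zero at the start; "moment": the same for the moment, N m; "grip_width": finger opening in m; "grip_force": force on a finger pad.
Only numpy, scipy, OpenCV 4.12 (cv2) and the standard library are available. Lean on these libraries where they do the work, as an engineer would, in place of code of your own. Each camera call takes 0.05 s, during which the arm holds its last target. There are 200 camera calls.

### The job

Turn the soldering station's big click-stop dial clockwise by exactly four clicks, pushing the side of its raised pointer bar round with a fingertip (do not pinch the bar, do not turn the dial back from its starting stop, and do not run past the fourth click). Then press the flat round push button on the same panel with a fingertip all the way in and let it come back up. Leave the things standing around the station where they are.

Things in the scene. Friction and masses are not known exactly. Their poses are not given: they have to be found in the camera images.
- station: grey soldering station with a level bare aluminium top panel, fixed, 150 (x) x 240 (y) x 70 mm high; origin at the centre of its underside, z up. The dial is in the middle of the panel; the push button and an amber domed pilot lamp (28 mm across, 14 mm high, not to be pressed) stand one on each side of it, 90 mm from the dial's axis along the station's y; which side is which varies.
- dial (a joint): turn of the dial in rad, 0 at the start (on a stop), growing clockwise seen from above. Stops every 18 degrees (0.314159 rad); fourth click: 1.257. Between stops the torque peaks at 0.07 to 0.13 N m (2.5 to 4.5 N at 28 mm from the axis); past halfway the dial snaps on by itself to the next stop, away from the pushing finger, and stays. It can turn on beyond the fourth click and backwards.
- dial_axis (a point): point on the dial's upright axis, 113 mm above the table. Dial: grey disc 82 mm across, top 84 mm above the table, on a black ring 100 mm across with white ticks, top 76 mm. On the disc stands the black pointer bar, 14 mm wide, straight upright sides up to 110 mm, a 4 mm wide white ridge on top up to 113 mm. It reaches 38 mm from the axis at its nose and 26 mm at its tail; its start direction varies.
- dial_nose (a point): end of the pointer bar's nose, on the bar's centre line, 113 mm above the table, 38 mm from dial_axis; the line from dial_axis to dial_nose is the direction the bar points
- flank_left: long upright black side of the pointer bar that is on the left hand looking from axis to nose; pushing the nose half of this side turns the dial clockwise. Turns with the dial. Origin on the dial's axis, 76 mm above the table; x axis points from nose to tail, z up.
- flank_right: the opposite long side of the pointer bar, on the right hand looking from axis to nose. Same origin and axes as flank_left.
- set_button (a joint): travel of the push button in m: 0 up, 0.006 fully pressed; springs back; about 1.5 N to start, 5 N at full travel
- set_button_top (a point): centre of the top face of the flat round grey push button, 28 mm across, 92 mm above the table; it stands in a black round collar 44 mm across whose top is 82 mm above the table; pressed straight down
- tumbler: loose clear drinking glass, 72 mm across, 95 mm high, beside the station; origin at its underside centre; leave alone
- spool: loose metal solder spool, 58 mm across, 34 mm high, on the other side of the station; origin at its underside centre; leave alone
- screwdriver: loose screwdriver with yellow handle, 190 mm long, 26 mm thick, lying between the robot and the station; origin at the middle of its length on the underside; leave alone
- wood_block: loose drilled wooden block 40 x 110 x 18 mm beyond the station; origin at its underside centre; leave alone

How it is judged:
By the outcome, as a careful person would: the job done as asked, in the order asked, and still so for the second after the job is handed in, with the robot touching nothing.
It also fails if it takes over 58 s, if anything falls off the work surface, if the arm or the gripper's body presses on something with over 40 N, if the wrist force passes 120 N, or if a joint passes its speed limit or range.

## Working session

There is one attempt and no reset: what is moved stays moved. The work goes in short steps, Python scripts to look and compute and a tool call to move; the robot and the scene stay as the last step left them, time stands still between calls to the robot, and variables do not carry over. Pictures are saved under pics/ and viewed, at most 10 in all, crops included, and the job is handed in when it is done.

Besides the shell and the picture viewer there is one more tool, called after "Call:" by a JSON object that holds its "name" and its "arguments". arm_command: Moves the arm, as the interface text tells. Its arguments: {"type":"object","properties":{"deltas":{"type":"array"},"newtons":{"type":"number"}},"required":["deltas"]}

```bash
mkdir -p pics
cat > h.py <<'E'
import numpy as np, cv2
from rig import status, imaging, order
def ray(p,uv):
    K=np.array(p["intrinsics"]);M=np.array(p["camera_from_world"])
    d=np.array([(uv[0]-K[0,2])/K[0,0],(uv[1]-K[1,2])/K[1,1]]);s=d.copy()
    for _ in range(20): s=d/(1+p["k1"]*(s@s))
    R=M[:3,:3];return -R.T@M[:3,3], R.T@np.array([s[0],-s[1],-1])
def onz(p,uv,z):
    c,d=ray(p,uv);return c+d*(z-c[2])/d[2]
def proj(p,X):
    K=np.array(p["intrinsics"]);M=np.array(p["camera_from_world"])
    c=M[:3,:3]@X+M[:3,3];s=np.array([c[0],-c[1]])/-c[2];s=s*(1+p["k1"]*(s@s))
    return K[0,0]*s[0]+K[0,2],K[1,1]*s[1]+K[1,2]
def snap(n,f):
    p=imaging.camera_params(n);im,d=imaging.camera(n);im=np.array(im)
    cv2.imwrite(f"pics/{f}.png",im[:,:,::-1]);np.save(f"pics/{f}.npy",d);return p,im,d
E
python3 - <<'E'
from h import *
import pickle
for n in("top","scene"):
    p,im,d=snap(n,n);pickle.dump(p,open(f"pics/{n}.pkl","wb"))
    print(n,np.round(ray(p,(320,240)),3).tolist(), p["k1"], p["intrinsics"])
print(status.get_obs())
E
```

```text
top [[0.445, 0.034, 0.928], [0.194, -0.006, -0.981]] -0.033186356419879166 [[484.31572944   0.         323.75180488]
 [  0.         484.31572944 241.02216515]
 [  0.           0.           1.        ]]
scene [[1.139, 0.337, 0.661], [-0.637, -0.347, -0.689]] -0.038154011928145874 [[539.64784571   0.         315.4903945 ]
 [  0.         539.64784571 235.71746189]
 [  0.           0.           1.        ]]
{'time': 0.1, 'q': array([ 9.65462727e-01,  5.28342755e-01,  1.43379463e+00, -6.04554621e-06,
        1.18139916e+00, -1.78492380e-01]), 'joint_velocities': array([-0.00013039, -0.00163428, -0.00421542, -0.00015714, -0.00178439,
       -0.00115976]), 'joint_torque': array([-4.11072624e-04, -4.40984666e+01, -1.77150786e+01,  6.34925743e-02,
        5.33211802e-02, -2.64861131e-05]), 'position': array([0.2583319 , 0.56837801, 0.22168169]), 'tool_rot': array([ 2.11802912e-01,  9.77311916e-01, -8.99323502e-04, -3.68659319e-04]), 'ft_force': array([0.05184649, 0.19527856, 0.07085483]), 'moment': array([0.04206017, 0.01705202, 0.04311196]), 'grip_force': 0.0, 'grip_width': 0.08643350333900382}
```

View pics/top.png

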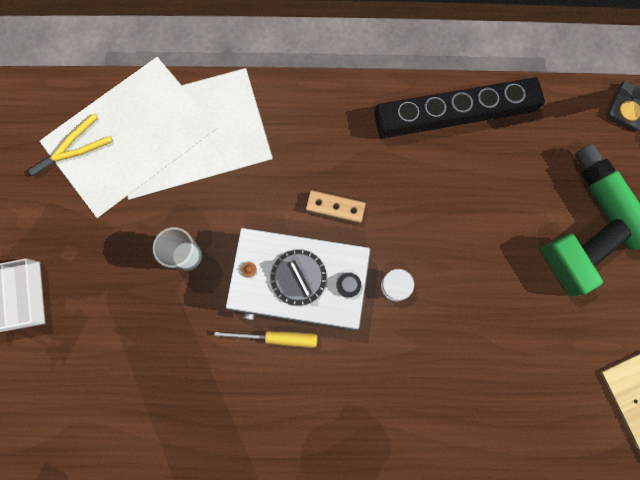

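View pics/scene.png

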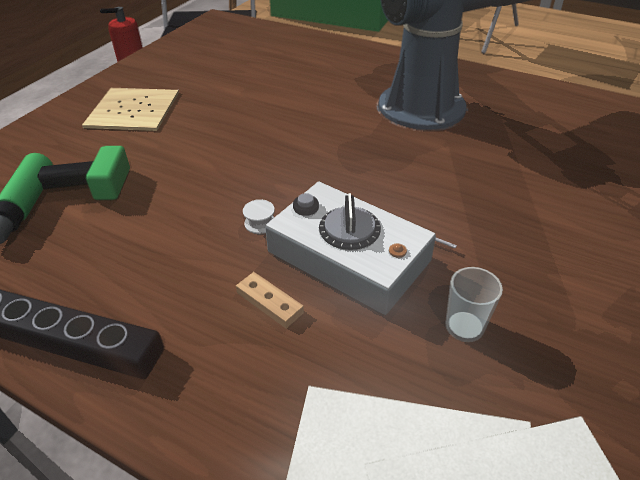

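The top view shows the dial at about (298,278), with its ridge running from (291,262) to (311,297). The button is at (348,285), the lamp at (248,269), the tumbler at (177,248) and the spool at (398,285). Next I'll measure these.

Run:
```python
from h import *
import pickle
p=pickle.load(open("pics/top.pkl","rb"));im=cv2.imread("pics/top.png");d=np.load("pics/top.npy")
g=cv2.cvtColor(im,cv2.COLOR_BGR2GRAY)
# panel
def big(m,near=None):
    cs,_=cv2.findContours(m.astype(np.uint8),cv2.RETR_EXTERNAL,cv2.CHAIN_APPROX_NONE)
    cs=[c for c in cs if near is None or cv2.pointPolygonTest(cv2.convexHull(c),near,True)>-5]
    return max(cs,key=cv2.contourArea)
m=(g>170);m[:, :220]=0;m[:220]=0;m[:,375:]=0
c=big(m);W=np.array([onz(p,x[0].astype(float),.07)[:2] for x in c]).astype(np.float32)
r=cv2.minAreaRect(W);print("panel",r)
# dark ring
m=(g<75).astype(np.uint8);m[:245]=0;m[312:]=0;m[:,:265]=0;m[:,365:]=0
n,l,s,ce=cv2.connectedComponentsWithStats(m)
for i in range(1,n):
    if s[i][4]>60:
        pts=np.argwhere(l==i)[:,::-1].astype(np.float32);h=cv2.convexHull(pts)
        for z in(.076,.082):
            w=np.array([onz(p,x[0].astype(float),z)[:2] for x in h]).astype(np.float32)
            print("dark",s[i],z,cv2.minEnclosingCircle(w),cv2.fitEllipse(w))
# ridge
m=(g>190).astype(np.uint8);k=np.zeros_like(m);cv2.circle(k,(299,278),22,1,-1);m&=k
c=big(m,(300.,279.));w=np.array([onz(p,x[0].astype(float),.113)[:2] for x in c]).astype(np.float32);print("ridge",cv2.minAreaRect(w),cv2.boxPoints(cv2.minAreaRect(w)))
for n,(u,v) in dict(lamp=(248,269),button=(348,285)).items(): print(n,onz(p,(u,v),.09))
a=cv2.resize(im[235:325,220:380],None,fx=5,fy=5,interpolation=cv2.INTER_CUBIC)
b=cv2.imread("pics/scene.png")[175:275,260:440];b=cv2.resize(b,(800,444))[:140*3]
cv2.imwrite("pics/c1.png",a)
```

```text
panel ((0.5461735725402832, 0.067290760576725), (0.2358439415693283, 0.14595703780651093), 81.50453186035156)
dark [288 262  18  35  87] 0.076 ((0.5425148010253906, 0.0695723369717598), 0.033459462225437164) ((0.54316246509552, 0.0707562118768692), (0.005956544075161219, 0.07367514073848724), 117.2621078491211)
dark [288 262  18  35  87] 0.082 ((0.5418261289596558, 0.06932349503040314), 0.03322449326515198) ((0.5424692034721375, 0.07049903273582458), (0.005914597772061825, 0.07315617054700851), 117.2621078491211)
dark [337 273  24  24 235] 0.076 ((0.5330086946487427, -0.021002525463700294), 0.021432168781757355) ((0.5331905484199524, -0.021168801933526993), (0.04064939543604851, 0.0422373041510582), 56.409095764160156)
dark [337 273  24  24 235] 0.082 ((0.5323868989944458, -0.020613331347703934), 0.02128194086253643) ((0.5325675010681152, -0.020778466016054153), (0.04036307707428932, 0.041939761489629745), 56.408790588378906)
ridge ((0.5391201972961426, 0.06382720917463303), (0.06001091003417969, 0.0037573319859802723), 27.297006607055664) [[0.51159453 0.05173607]
 [0.5133177  0.04839715]
 [0.56664586 0.07591835]
 [0.5649227  0.07925726]]
lamp [0.55745861 0.15444675 0.09      ]
button [ 0.53099412 -0.0196396   0.09      ]
```

View pics/c1.png

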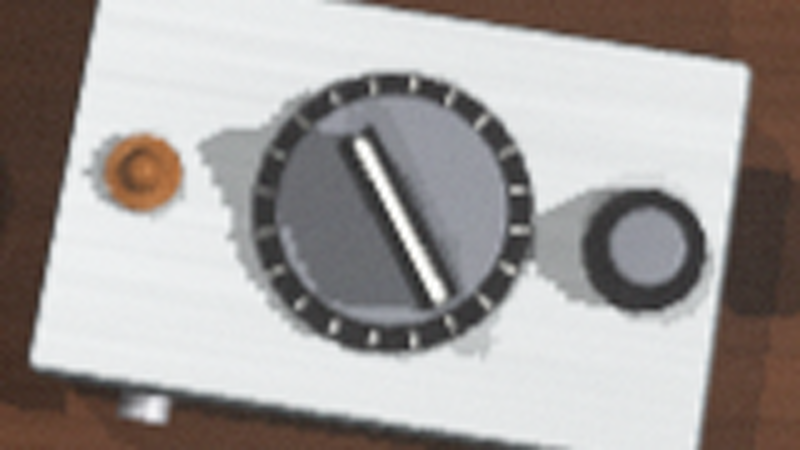

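The ridge centre is offset about 6 mm from the axis (.545,.067) toward the robot. So the nose points at about -152.7°, to roughly (.512,.050), and the sizes match the given ones. Next: move above the button side of the nose with the fingers shut.

Call:
{"name": "arm_command", "arguments": {"deltas": [-1, -0.0396, -0.0317, 0, 0, -1, -0.0396, -0.0317, 0, 0, -1, -0.0396, -0.0317, 0, 0, -1, -0.0396, -0.0317, 0, 0, -1, -0.0396, -0.0317, 0, 0, -1, -0.0396, -0.0317, 0, 0, -1, -0.0396, -0.0317, 0, 0, -1, -0.0396, -0.0317, 0, 0, -1, -0.0396, -0.0317, 0, 0, -1, -0.0396, -0.0317, 0, 0, -1, -0.0396, -0.0317, 0, 0, -1, -0.0396, -0.0317, 0, 0]}}

```text
time: 1.6
position: [0.5341, 0.0244, 0.2222]
tool_rot: [0.212, 0.977, 0.0, -0.0]
ft_force: [1.1, 1.0, 1.3]
grip_width: 0.0004
grip_force: 0.0
```

Call:
{"name": "arm_command", "arguments": {"deltas": [-1, 0, 0, 0, -0.15, -1, 0, 0, 0, -0.15, -1, 0, 0, 0, -0.15, -1, 0, 0, 0, -0.15, -1, 0, 0, 0, -0.15, -1, 0, 0, 0, -0.154, -1, 0, 0, 0, 0]}}

```text
time: 2.48
position: [0.5335, 0.026, 0.2222]
tool_rot: [-0.235, 0.972, 0.0, -0.0]
ft_force: [1.2, 0.7, -0.5]
grip_width: 0.0008
grip_force: 0.0
```

```bash
cat >> h.py <<'E'
A=np.array([.545,.067]);PHI=np.radians(-152.7)
def pose():
    o=status.get_obs();x,y,z,w=o["tool_rot"]
    return o,np.array(o["position"]),np.arctan2(2*(x*y+z*w),1-2*(y*y+z*z))
def delta(target,a=None):
    "tool-axis shift and roll from the measured pose to target xyz, yaw a"
    o,P,al=pose();D=np.array(target)-P;ex=np.array([np.cos(al),np.sin(al)]);ey=np.array([ex[1],-ex[0]])
    roll=0 if a is None else (al-a+np.pi)%(2*np.pi)-np.pi
    return np.round([ex@D[:2],ey@D[:2],-D[2],roll],4)
E
python3 - <<'E'
from h import *
o,P,al=pose();print(o["time"],P,np.degrees(al),o["q"],o["grip_width"],o["ft_force"])
p,im,d=snap("wrist","w1");g=cv2.cvtColor(im,cv2.COLOR_RGB2GRAY)
print(proj(p,np.array([*A,.084])),proj(p,np.array([.5112,.0496,.113])))
E
```

```text
2.475 [0.53346138 0.02598865 0.22221303] -152.76404475715697 [-1.60691773e-01  4.06321264e-01  1.66008247e+00  3.06713558e-05
  1.07608907e+00 -2.20685957e+00] 0.0008336557283571249 [ 1.18478332  0.65454734 -0.45279254]
(np.float64(358.7862367871925), np.float64(259.67987563856957)) (np.float64(363.9215294192276), np.float64(224.47676952360706))
```

View pics/w1.png

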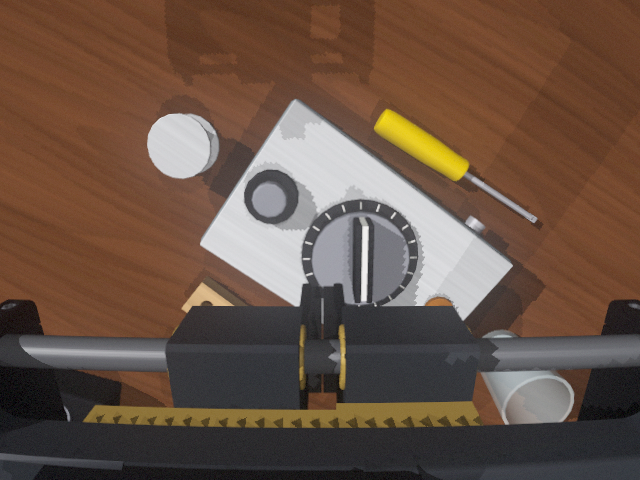

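In the wrist view the bar is parallel to the tool's x axis, with the nose at about (363,218) and the ring centred at about (360,255). The fingertips at (322,290) are on the correct (button) side. I'll refine the axis from this view.

Run:
```python
from h import *
p=imaging.camera_params("wrist");im=cv2.imread("pics/w1.png");g=cv2.cvtColor(im,cv2.COLOR_BGR2GRAY)
# outer edge of ring: first bright->dark coming inward along rays (upper part)
P=[]
for t in np.radians(np.r_[-60:0:3,180:235:3]):
    r=np.arange(70,48,-.25);c=np.array([360,255.5])+np.outer(r,[np.cos(t),np.sin(t)])
    v=cv2.remap(g,c[:,0].astype(np.float32)[None],c[:,1].astype(np.float32)[None],1)[0].astype(int)
    i=np.where(v<90)[0]
    if len(i): P.append(onz(p,c[i[0]],.076)[:2])
P=np.array(P)
for _ in range(3):
    s=np.linalg.lstsq(np.c_[2*P,np.ones(len(P))],(P**2).sum(1),rcond=None)[0];R=np.sqrt(s[2]+s[:2]@s[:2]);e=abs(np.hypot(*(P-s[:2]).T)-R);P=P[e<max(.0015,np.median(e)*2)]
print("ring",s[:2],R,len(P))
m=(g>200).astype(np.uint8);k=np.zeros_like(m);k[212:308,350:376]=1;m&=k
c=max(cv2.findContours(m,0,1)[0],key=cv2.contourArea)
w=np.array([onz(p,x[0].astype(float),.113)[:2] for x in c]).astype(np.float32);print("ridge",cv2.minAreaRect(w),cv2.boxPoints(cv2.minAreaRect(w)))
m=((g>95)).astype(np.uint8)
for q in[(269,198)]: print("button",onz(p,q,.092))
```

```text
ring [0.54440486 0.06806541] 0.04877087974024906 35
ridge ((0.5382453203201294, 0.0648062601685524), (0.0595843531191349, 0.003815598087385297), 28.01740837097168) [[0.5110485  0.0524959 ]
 [0.5128408  0.04912748]
 [0.56544214 0.07711662]
 [0.56364983 0.08048505]]
button [ 0.53008381 -0.02086242  0.092     ]
```

Call:
{"name": "arm_command", "arguments": {"deltas": [-1, 0, 0, 0.032, 0, -1, 0, 0, 0.032, 0, -1, 0, 0, 0.032, 0, -1, 0, 0, 0.032, 0, -1, 0, 0, 0, 0]}}

```text
time: 3.15
position: [0.5318, 0.0262, 0.0925]
tool_rot: [-0.235, 0.972, 0.001, -0.003]
ft_force: [-0.0, 0.2, -0.0]
grip_width: 0.0007
grip_force: 0.0
```

```bash
sed -i 's/^A=.*/A=np.array([.5445,.0677]);PHI=np.radians(-152.4)/' h.py
python3 - <<'E'
from h import *
o,P,al=pose();print(P,np.degrees(al),o["ft_force"])
p,im,d=snap("scene","s2");c=im[150:300,230:430];cv2.imwrite("pics/s2c.png",cv2.resize(c[:,:,::-1],(800,600),interpolation=cv2.INTER_CUBIC))
E
```

```text
[0.53177077 0.02622072 0.09247392] -152.76542826839972 [-0.01163674  0.18756123 -0.01743492]
```

View pics/s2c.png

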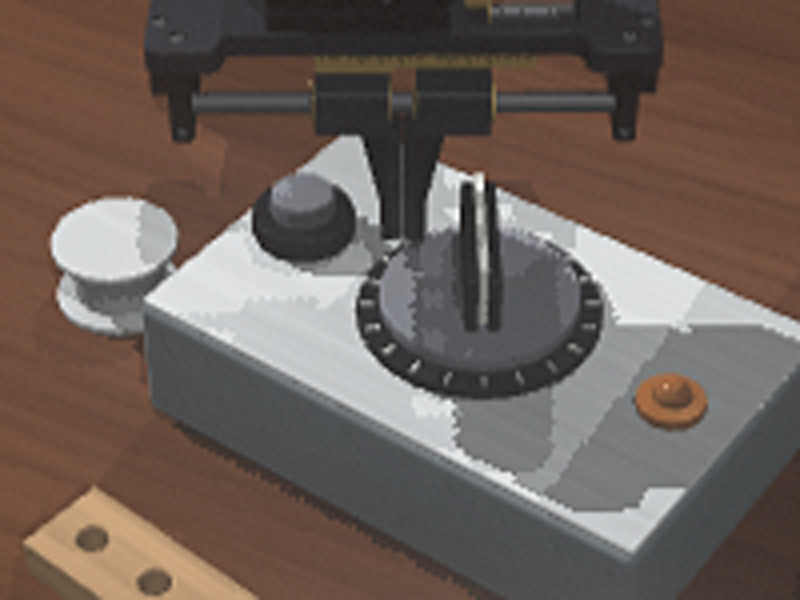

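The shut fingertip stands between the button and the bar, above the disc. The fingers taper to about ±9 mm at the tip. Now I'll feel for contact with the bar.

Call:
{"name": "arm_command", "arguments": {"deltas": [-1, 0, 0.005, 0, 0, -1, 0, 0.005, 0, 0, -1, 0, 0, 0, 0]}}

```text
time: 3.58
position: [0.5293, 0.0353, 0.0955]
tool_rot: [-0.237, 0.972, -0.0, 0.001]
ft_force: [0.2, 1.3, 0.2]
grip_width: 0.0007
grip_force: 0.0
```

Call:
{"name": "arm_command", "arguments": {"deltas": [-1, 0, 0.002, 0, 0, -1, 0, 0, 0, 0]}}

```text
time: 3.82
position: [0.5283, 0.0367, 0.0947]
tool_rot: [-0.236, 0.972, -0.0, 0.0]
ft_force: [-0.9, 0.4, -0.1]
grip_width: 0.0005
grip_force: 0.0
```

Call:
{"name": "arm_command", "arguments": {"deltas": [-1, 0, 0.0015, 0, 0, -1, 0, 0, 0, 0]}}

```text
time: 4.08
position: [0.5275, 0.038, 0.0945]
tool_rot: [-0.236, 0.972, 0.0, -0.0]
ft_force: [0.7, -0.2, -0.2]
grip_width: 0.0002
grip_force: 0.0
```

Call:
{"name": "arm_command", "arguments": {"deltas": [-1, 0, 0.0015, 0, 0, -1, 0, 0, 0, 0]}}

```text
time: 4.32
position: [0.5268, 0.0393, 0.0945]
tool_rot: [-0.236, 0.972, 0.0, -0.0]
ft_force: [-0.3, -0.2, -0.8]
grip_width: 0.0005
grip_force: 0.0
```

Call:
{"name": "arm_command", "arguments": {"deltas": [-1, 0, 0.001, 0, 0, -1, 0, 0, 0, 0]}}

```text
time: 4.58
position: [0.5264, 0.0401, 0.0945]
tool_rot: [-0.236, 0.972, -0.0, -0.0]
ft_force: [-0.4, -0.2, -0.3]
grip_width: 0.0003
grip_force: 0.2
```

Call:
{"name": "arm_command", "arguments": {"deltas": [-1, 0, 0.001, 0, 0, -1, 0, 0, 0, 0]}}

```text
time: 4.82
position: [0.5262, 0.0405, 0.0946]
tool_rot: [-0.236, 0.972, -0.0, 0.0]
ft_force: [0.7, -4.1, -0.4]
grip_width: 0.0006
grip_force: 1.7
```

Call:
{"name": "arm_command", "arguments": {"deltas": [-1, 0, 0.001, 0, 0, -1, 0, 0, 0, 0]}}

```text
time: 5.08
position: [0.5258, 0.041, 0.0946]
tool_rot: [-0.237, 0.972, -0.001, 0.0]
ft_force: [0.5, -5.0, -0.3]
grip_width: 0.0004
grip_force: 2.6
```

Contact is at an offset of about 15.9 mm, so the fingertip half-width is about 9 mm, with r≈29 mm. I'll now orbit the finger about the axis in small steps and watch for the snap.

Call:
{"name": "arm_command", "arguments": {"deltas": [-1, 0.0005, 0.001, 0, 0.035, -1, 0.0005, 0.001, 0, 0.035, -1, 0, 0, 0, 0]}}

```text
time: 5.45
position: [0.524, 0.0423, 0.0946]
tool_rot: [-0.202, 0.979, -0.001, 0.0]
ft_force: [0.4, -5.2, -0.8]
grip_width: 0.0006
grip_force: 2.5
```

Call:
{"name": "arm_command", "arguments": {"deltas": [-1, 0.0005, 0.001, 0, 0.035, -1, 0, 0, 0, 0]}}

```text
time: 5.7
position: [0.5225, 0.0445, 0.0945]
tool_rot: [-0.185, 0.983, 0.001, -0.0]
ft_force: [-0.8, 0.8, 0.7]
grip_width: 0.0004
grip_force: 0.0
```

Call:
{"name": "arm_command", "arguments": {"deltas": [-1, 0.0005, 0.001, 0, 0.035, -1, 0, 0, 0, 0]}}

```text
time: 5.95
position: [0.5219, 0.0452, 0.0945]
tool_rot: [-0.168, 0.986, 0.0, -0.0]
ft_force: [-0.3, -1.4, -0.2]
grip_width: 0.0002
grip_force: 0.0
```

```bash
cat >> h.py <<'E'
def rep():
    o,P,al=pose();ex=np.array([np.cos(al),np.sin(al)]);n=np.array([-ex[1],ex[0]]);D=P[:2]-A
    print("t",o["time"],"turned deg",np.round(-152.4-(np.degrees(al)%360-360),2),"r,off mm",np.round([1e3*ex@D,1e3*n@D],1),"z",P[2].round(4),"push N",np.round(n@o["ft_force"][:2],1),o["grip_force"])
E
python3 -c "
from h import *
rep()"
```

```text
t 5.95 turned deg 8.29 r,off mm [28.8 13.8] z 0.0945 push N 1.2 0.0
```

Call:
{"name": "arm_command", "arguments": {"deltas": [-1, 0.0005, 0.001, 0, 0.035, -1, 0.0005, 0.001, 0, 0.035, -1, 0.0005, 0.001, 0, 0.035, -1, 0.0005, 0.001, 0, 0.035, -1, 0.0005, 0.001, 0, 0.035, -1, 0.0005, 0.001, 0, 0.035, -1, 0, 0, 0, 0]}}

```text
time: 6.82
position: [0.5183, 0.0491, 0.0946]
tool_rot: [-0.063, 0.998, -0.001, 0.001]
ft_force: [1.5, -4.7, -2.0]
grip_width: 0.0009
grip_force: 2.5
```

Call:
{"name": "arm_command", "arguments": {"deltas": [-1, 0.0005, 0.001, 0, 0.035, -1, 0, 0, 0, 0]}}

```text
time: 7.08
position: [0.5175, 0.0503, 0.0946]
tool_rot: [-0.046, 0.999, -0.0, 0.0]
ft_force: [1.1, -4.0, -0.6]
grip_width: 0.0004
grip_force: 1.7
```

Call:
{"name": "arm_command", "arguments": {"deltas": [-1, 0.0005, 0.001, 0, 0.035, -1, 0, 0, 0, 0]}}

```text
time: 7.32
position: [0.5155, 0.0525, 0.0944]
tool_rot: [-0.028, 1.0, 0.001, -0.001]
ft_force: [0.1, 0.6, -0.4]
grip_width: 0.0005
grip_force: 0.0
```

```bash
python3 -c "
from h import *
rep()"
```

```text
t 7.325 turned deg 24.37 r,off mm [29.8 13.5] z 0.0944 push N -0.6 0.0
```

The second click has snapped over. Now the third.

Call:
{"name": "arm_command", "arguments": {"deltas": [-1, 0.0005, 0.001, 0, 0.035, -1, 0.0005, 0.001, 0, 0.035, -1, 0.0005, 0.001, 0, 0.035, -1, 0.0005, 0.001, 0, 0.035, -1, 0.0005, 0.001, 0, 0.035, -1, 0.0005, 0.001, 0, 0.035, -1, 0.0005, 0.001, 0, 0.035, -1, 0, 0, 0, 0]}}

```text
time: 8.32
position: [0.5134, 0.0583, 0.0946]
tool_rot: [0.094, 0.996, -0.0, 0.0]
ft_force: [-0.2, -5.0, -0.2]
grip_width: 0.0006
grip_force: 2.5
```

Call:
{"name": "arm_command", "arguments": {"deltas": [-1, 0.0005, 0.001, 0, 0.035, -1, 0, 0, 0, 0]}}

```text
time: 8.57
position: [0.5131, 0.0596, 0.0946]
tool_rot: [0.111, 0.994, -0.0, 0.0]
ft_force: [-0.8, -4.2, 0.6]
grip_width: 0.0005
grip_force: 2.2
```

Call:
{"name": "arm_command", "arguments": {"deltas": [-1, 0.0005, 0.001, 0, 0.035, -1, 0, 0, 0, 0]}}

```text
time: 8.82
position: [0.5125, 0.0618, 0.0945]
tool_rot: [0.129, 0.992, 0.001, -0.0]
ft_force: [-0.1, 0.1, 0.5]
grip_width: 0.0006
grip_force: 0.0
```

```bash
python3 -c "
from h import *
rep()
p,im,d=snap('top','t3');c=im[235:325,240:360];cv2.imwrite('pics/t3c.png',cv2.resize(c[:,:,::-1],(800,600),interpolation=cv2.INTER_CUBIC))"
```

```text
t 8.825 turned deg 42.43 r,off mm [29.4 13.8] z 0.0945 push N -0.1 0.0
```

View pics/t3c.png

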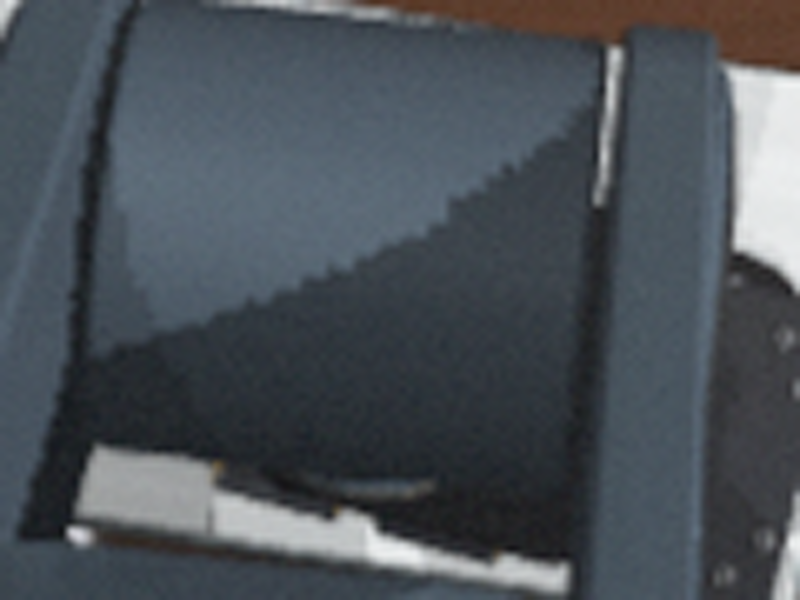

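The arm blocks the top view of the dial, so I'll check with the scene camera before the last click.

Run:
```python
from h import *
p,im,d=snap('scene','s3')
c=cv2.resize(im[170:290,270:430,::-1],(800,600),interpolation=cv2.INTER_CUBIC)
for k,col in((2,(0,0,255)),(3,(0,255,0)),(4,(255,0,0))):
    a=PHI-np.radians(18*k);u=np.array([np.cos(a),np.sin(a)])
    q=[tuple(int(round(v)) for v in ((np.array(proj(p,np.array([*(A+s*u),.113])))-[270,170])*5)) for s in(-.024,.036)]
    cv2.circle(c,q[1],4,col,-1);cv2.circle(c,q[0],4,col,-1)
cv2.imwrite('pics/s3c.png',c)
```

```text
(no output)
```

View pics/s3c.png

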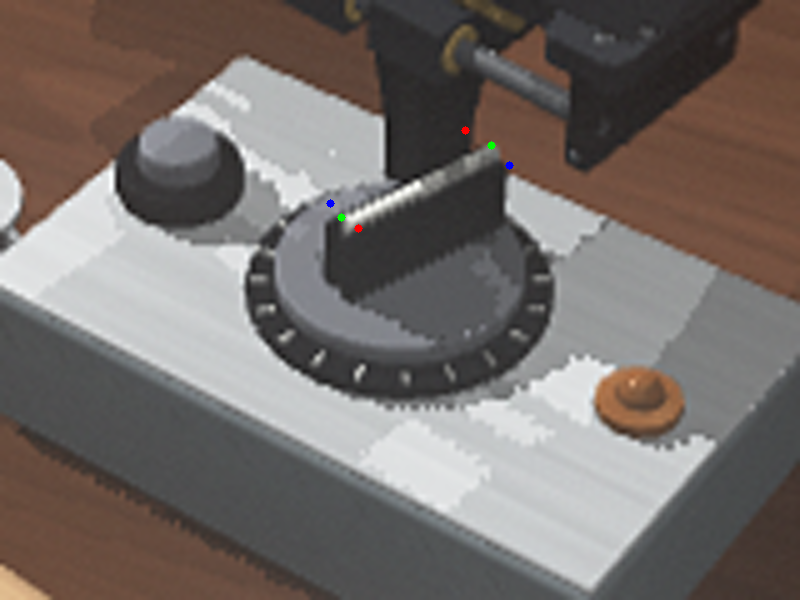

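The ridge runs from about (490,150) to (345,220) and matches the green marks, so the dial is at the third stop. One more click.

Call:
{"name": "arm_command", "arguments": {"deltas": [-1, 0.0005, 0.001, 0, 0.035, -1, 0.0005, 0.001, 0, 0.035, -1, 0.0005, 0.001, 0, 0.035, -1, 0.0005, 0.001, 0, 0.035, -1, 0.0005, 0.001, 0, 0.035, -1, 0.0005, 0.001, 0, 0.035, -1, 0.0005, 0.001, 0, 0.035, -1, 0, 0, 0, 0]}}

```text
time: 9.93
position: [0.5118, 0.0683, 0.0945]
tool_rot: [0.249, 0.969, -0.0, -0.0]
ft_force: [-1.6, -5.2, 0.4]
grip_width: 0.0001
grip_force: 2.2
```

Call:
{"name": "arm_command", "arguments": {"deltas": [-1, 0.0005, 0.001, 0, 0.035, -1, 0, 0, 0, 0]}}

```text
time: 10.18
position: [0.5119, 0.0697, 0.0945]
tool_rot: [0.266, 0.964, -0.0, -0.0]
ft_force: [-1.5, -4.4, 1.1]
grip_width: 0.0006
grip_force: 2.2
```

Call:
{"name": "arm_command", "arguments": {"deltas": [-1, 0.0005, 0.001, 0, 0.035, -1, 0, 0, 0, 0]}}

```text
time: 10.42
position: [0.5123, 0.0718, 0.0945]
tool_rot: [0.283, 0.959, 0.001, 0.0]
ft_force: [-0.0, 0.3, 0.0]
grip_width: 0.0001
grip_force: 0.0
```

```bash
python3 -c "
from h import *
rep()"
```

```text
t 10.425 turned deg 60.46 r,off mm [29.3 14.1] z 0.0945 push N -0.2 0.0
```

It snapped onto the fourth stop. I'll back off, rise and check.

Call:
{"name": "arm_command", "arguments": {"deltas": [-1, 0, -0.006, 0, 0, -1, 0, -0.006, 0, 0, -1, 0, 0, -0.02, 0, -1, 0, 0, -0.03, 0, -1, 0, 0, -0.02, 0, -1, 0, 0, 0, 0]}}

```text
time: 11.18
position: [0.5065, 0.0607, 0.1659]
tool_rot: [0.283, 0.959, 0.0, 0.002]
ft_force: [-0.1, -0.5, -1.0]
grip_width: 0.0002
grip_force: 0.0
```

Run:
```python
from h import *
p,im,d=snap('scene','s4')
c=cv2.resize(im[170:290,270:430,::-1],(800,600),interpolation=cv2.INTER_CUBIC)
for k,col in((3,(0,0,255)),(4,(0,255,0)),(5,(255,0,0))):
    a=PHI-np.radians(18*k);u=np.array([np.cos(a),np.sin(a)])
    q=[tuple(int(round(v)) for v in ((np.array(proj(p,np.array([*(A+s*u),.113])))-[270,170])*5)) for s in(-.024,.036)]
    cv2.circle(c,q[1],4,col,-1);cv2.circle(c,q[0],4,col,-1)
cv2.imwrite('pics/s4c.png',c)
# button top in scene (grey disc, z=.092): ellipse of light-grey top
print("btn scene guess",onz(p,(270+179/5,170+146/5),.092))
print(delta([.531,-.0208,.11]),pose()[1])
```

```text
btn scene guess [ 0.53645226 -0.01787096  0.092     ]
[-0.0656 -0.0548  0.0548  0.    ] [0.50561566 0.06082339 0.1648249 ]
```

View pics/s4c.png

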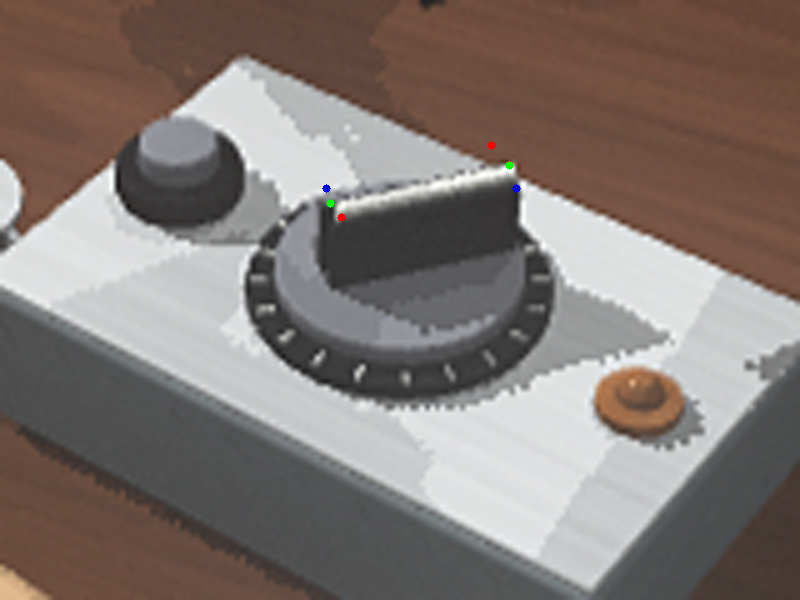

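The ridge, from (335,205) to (510,170), matches the green fourth-stop marks. The button is expected at (.5318,-.021). I'll move over it now.

Call:
{"name": "arm_command", "arguments": {"deltas": [-1, -0.0165, -0.0138, 0, 0, -1, -0.0165, -0.0138, 0, 0, -1, -0.0165, -0.0138, 0, 0, -1, -0.0165, -0.0138, 0, 0, -1, 0, 0, 0.03, 0, -1, 0, 0, 0.025, 0, -1, 0, 0, 0, 0, -1, 0, 0, 0, 0]}}

```text
time: 12.22
position: [0.5316, -0.0216, 0.11]
tool_rot: [0.283, 0.959, 0.0, 0.0]
ft_force: [0.2, -0.5, 1.3]
grip_width: 0.0005
grip_force: 0.0
```

```bash
python3 -c "
from h import *
print(delta([.5318,-.021,.096]),pose()[1])"
```

```text
[0.0002 0.0006 0.014  0.    ] [ 0.53164398 -0.02164389  0.10995467]
```

Call:
{"name": "arm_command", "arguments": {"deltas": [-1, 0, 0, 0.007, 0, -1, 0, 0, 0.007, 0, -1, 0, 0, 0.003, 0, -1, 0, 0, 0.002, 0, -1, 0, 0, 0.002, 0, -1, 0, 0, 0, 0]}}

```text
time: 12.98
position: [0.5309, -0.0212, 0.0887]
tool_rot: [0.282, 0.959, 0.0, -0.0]
ft_force: [-1.6, 0.2, 4.1]
grip_width: 0.0006
grip_force: 1.7
```

Call:
{"name": "arm_command", "arguments": {"deltas": [-1, 0, 0, 0.0015, 0, -1, 0, 0, 0, 0]}}

```text
time: 13.22
position: [0.5309, -0.0212, 0.0871]
tool_rot: [0.283, 0.959, 0.0, -0.0]
ft_force: [-1.7, 1.0, 3.8]
grip_width: 0.0001
grip_force: 2.2
```

Call:
{"name": "arm_command", "arguments": {"deltas": [-1, 0, 0, 0.0015, 0, -1, 0, 0, 0, 0]}}

```text
time: 13.48
position: [0.5309, -0.0211, 0.0863]
tool_rot: [0.282, 0.959, 0.0, -0.0]
ft_force: [-2.6, 0.8, 10.4]
grip_width: 0.0006
grip_force: 5.1
```

Call:
{"name": "arm_command", "arguments": {"deltas": [-1, 0, 0, 0.001, 0, -1, 0, 0, 0, 0]}}

```text
time: 13.72
position: [0.531, -0.0212, 0.0862]
tool_rot: [0.282, 0.959, -0.0, 0.0]
ft_force: [-3.6, 0.8, 16.6]
grip_width: 0.0009
grip_force: 8.3
```

Call:
{"name": "arm_command", "arguments": {"deltas": [-1, 0, 0, -0.005, 0, -1, 0, 0, -0.01, 0, -1, 0, 0, -0.04, 0, -1, 0, 0, -0.05, 0, -1, 0, 0, -0.02, 0, -1, 0, 0, 0, 0, -1, 0, 0, 0, 0]}}

```text
time: 14.6
position: [0.5305, -0.0212, 0.2085]
tool_rot: [0.283, 0.959, -0.0, -0.001]
ft_force: [0.4, 0.3, -0.6]
grip_width: 0.0003
grip_force: 0.0
```

Run:
```python
from h import *
p,im,d=snap('scene','s5')
cv2.imwrite('pics/s5c.png',cv2.resize(im[130:355,210:510,::-1],(800,600),interpolation=cv2.INTER_CUBIC))
```

```text
(no output)
```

View pics/s5c.png

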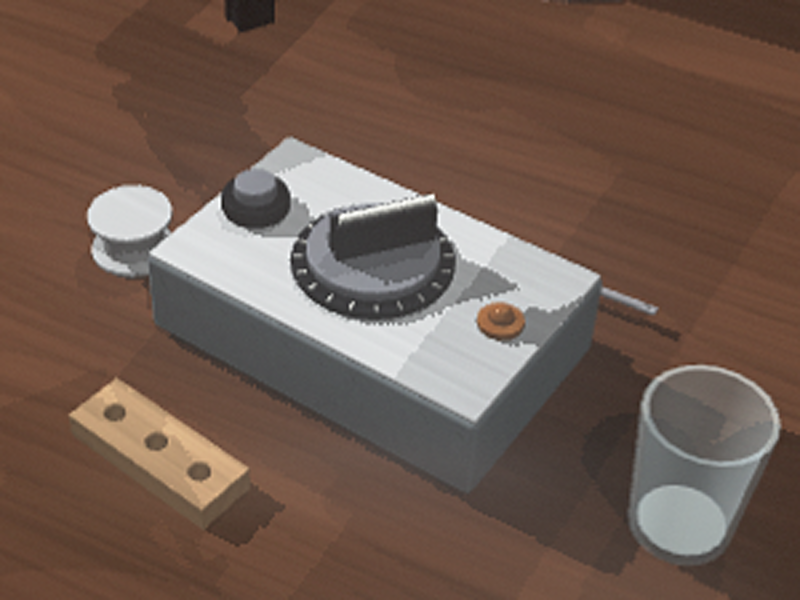

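The button bottomed out: the force rose to 16.6 N with no further travel. It is back up at (255,185), the dial is still at the fourth stop, and the surrounding items are undisturbed.

```bash
python3 -c "
from rig import order
print(order.hand_in())"
```

```text
the job is handed in; nothing more can be done
None
```

I turned the dial four clicks clockwise, pressed the button all the way in and let it come back up, left the things around the station in place, and handed the job in at about 15 s.

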